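Open the titration port and bring the pipette over it

TASK

Get the titrator ready for dosing: draw the green-knobbed stopper straight up out of the port in the middle of the titration head, hang it by its collar in the parking notch of the steel bracket beside the head, and let go of it; it must not land on the bench. Then take the blue pipette off its rack, carry it upright over the jars with its clean tip touching nothing at all, and stop with the tip centred about 1 cm above the open port. Finish there, holding the pipette still and upright and clear of the titrator, and leave the jars, bottle, flask and orange pipette undisturbed.

Things in the scene. Friction and masses are not known exactly. Their poses are not given: they have to be found in the camera images.
- titrator: fixed titration stand: white base 190 x 150 x 40 mm, glass vessel, grey round head 90 mm across, its top 115 mm above the bench. Origin on the bench under the port's axis; x points from the front panel back to the steel rod (85 mm from the port, 209 mm tall), y to the parking bracket. A black electrode and burette tip stand 50 mm high on the head, 32 mm to +x of the port, 13 mm to either side
- port (a point): centre of the mouth of the sample port, level with the head's upper face (115 mm above the bench); axes as the titrator's, z up. An upright bore 17 mm across, 18 mm deep, in the middle of the head, with a thin white ring round its mouth; the stopper stands in it at the start
- notch (a point): parking notch, 100 mm to +y of the port, axes as the titrator's: a U-slot 20 mm wide in a steel plate 48 mm wide, 8 mm thick, its top level with the head. The point is at that top on the slot's middle line, 12 mm before its closed end (+x); the slot is open above, below and at -x, 22 mm away. The stopper hangs here by its collar, within 10 mm along the slot; it can be lowered in from above
- stopper: stopper, 30 g: round white shaft 14 mm thick, reaching 30 mm down from a white collar 30 mm across and 4 mm thick; above it a green square knob 18 x 18 mm up to 36 mm above the collar's underside, white dot on top. Origin on the axis at the collar's underside, which rests on the head; z up, x and y square to the knob's faces, within 0.35 rad of the titrator's. Loose in the port
- rack: fixed pipette rack: white base 150 x 190 x 10 mm, two clear uprights at the back, a white bar with two forks, their tops 150 mm above the bench. Origin on the bench midway between the two places, which lie 50 mm to +y and -y; x points to its back. Each fork is a slot 18 mm wide, open above, below and to -x; a pipette hangs in it by its handle's lower shoulder and lifts straight up and out
- pipette_blue: pipette to use: 202 mm tall, about 85 g, blue band and button, upright in either place of the rack, tip end 45 mm above the bench. Origin at the tip end, z up. From there up: clear tip to 45 mm, shaft 12 mm thick to 105, white handle 28 (x) by 26 mm (y) to 185, flat faces to +y and -y to grip, button 19 mm thick to 202. A finger rest sticks out to +x at 170 to 184 mm, 36 mm from the axis
- pipette_blue_grip (a point): point on the blue pipette's axis, 170 mm above its tip end and 15 mm below the top of its handle, where to grip it across y from above
- pipette_blue_tip: the blue pipette's clear cone tip, 45 mm long, 3 mm wide at its end and 9 mm at its top; origin at its lower end, as the pipette's. It must touch nothing
- pipette_orange: a bystander: a pipette of the same shape with orange band and button, in the other place of the rack, 100 mm from the blue one, origin at its tip end; leave it alone
- jar1: a bystander on the bench: capped glass sample jar of dark oil with a white cap, 54 mm across and 90 mm tall, origin at the centre of its underside; leave it alone
- jar2: a bystander on the bench: capped glass sample jar of dark oil with a white cap, 54 mm across and 90 mm tall, origin at the centre of its underside; leave it alone
- jar3: a bystander on the bench: capped glass sample jar of dark oil with a white cap, 54 mm across and 90 mm tall, origin at the centre of its underside; leave it alone
- reagent: a bystander: amber glass bottle with a red cap, 60 mm across and 118 mm tall, origin at the centre of its underside; leave it alone
- flask: a bystander: conical glass flask with a little yellow oil, 66 mm across and 102 mm tall, origin at the centre of its underside; leave it alone

How it is judged:
On the way, in this order (a step that is already met when the one before it is completed fails the run):
1. the stopper is drawn clear out of the port (z of stopper in the frame of port above 0.032 m), for 0.1 s.
2. the stopper hangs by its collar in the parking notch, let go and at rest (x of stopper in the frame of notch between -0.01 and 0.01 m and y of stopper in the frame of notch between -0.006 and 0.006 m and z of stopper in the frame of notch between -0.004 and 0.004 m and angle between stopper's own z axis and vertical below 0.15 rad and contact force between the fingers and stopper below 0.1 N and linear speed of stopper below 0.03 m/s), for 0.3 s.
3. the blue pipette is held by the fingers, lifted off the rack (z of pipette_blue in the frame of rack above 0.06 m and contact force between the fingers and pipette_blue above 1 N and contact force between pipette_blue and rack below 0.1 N), for 0.1 s.
At the end, for the whole second after the job is handed in: fingers still hold the blue pipette, upright within 0.08 rad, still, tip end within 5 mm of the port axis and 4 to 18 mm above its mouth, touching neither titrator nor rack; the stopper hangs in the notch (10 mm along, 6 across, 4 in height), upright, let go; bystanders upright (all of step 2 and horizontal distance between pipette_blue and port below 0.005 m and z of pipette_blue in the frame of port between 0.004 and 0.018 m and angle between pipette_blue's own z axis and vertical below 0.08 rad and linear speed of pipette_blue below 0.02 m/s and contact force between the fingers and pipette_blue above 1 N and contact force between pipette_blue and titrator below 0.1 N and contact force between pipette_blue and rack below 0.1 N and angle between each of jar1, jar2, jar3, reagent, flask, pipette_orange's own z axis and vertical below 0.2 rad); the arm keeps its last pose, push and grip.
It fails at once if the blue pipette's tip touches something (contact force between pipette_blue_tip and anything else above 0.3 N).
It fails at once if the stopper drops or is put down on the bench (height (world z) of stopper below 0.06 m).
It fails at once if the blue pipette is tipped over while carried (angle between pipette_blue's own z axis and vertical above 0.5 rad).
It fails at once if a jar, the bottle, the flask or the orange pipette is pushed more than 15 mm from its place or tipped (distance of any of jar1, jar2, jar3, reagent, flask, pipette_orange from where it was at the start of the episode above 0.015 m or angle between any of jar1, jar2, jar3, reagent, flask, pipette_orange's own z axis and vertical above 0.3 rad).
It also fails if it takes over 70 s, if anything falls off the work surface, if the arm or the gripper's body presses on something with over 40 N, if the wrist force passes 120 N, or if a joint passes its speed limit or range.

ROBOT

A 7-joint arm with a two-finger parallel gripper is mounted at the origin on the work surface. World frame = base frame: x ahead of the robot, y to its left, z up, the work surface at z = 0. Lengths are in m, angles in rad, forces in N, time in s.
With the tool pointing down it reaches from about 0.35 to 0.9 m from the base axis. Payload 8.1 kg.
Tool frame: the origin (TCP) lies between the finger pads; the fingertips stand 22 mm ahead of it and the grasp point (between the pads) lies 3 mm ahead of it (arm.tip_reach is the distance from the TCP to the fingertips, in m); z points along the fingers, y is the line along which they close (so a half turn about z gives the same grasp; the last joint's range is limited). The gripper opens to 92 mm and grips with 3 to 60 N. Pads are 19 mm wide; open, the fingers measure 130 mm over their backs; the gripper's body (75 mm by 190 mm) begins 47 mm behind the grasp point.
Start: joints at [1.237, 0.434, 0.025, 1.573, -0.012, 1.134, -0.075], TCP at [0.143, -0.608, 0.249] pointing down, gripper open.
Joint ranges: [-2.62, 2.62], [-0.44, 2.09], [-1.27, 1.32], [0.08, 2.57], [-1.32, 4.46], [0.12, 2], [-2.74, 2.74]. Speed limits (rad/s): [2.22, 2.22, 3.01, 3.01, 3.14, 3.14, 3.14].

INTERFACE

Orientations are given as a rotation vector (axis times angle).
In Python, from cell import telemetry, vision, job, arm gives the robot as it stands. The module is installed in compiled form; this text tells all that it offers.
- The arm moves only by the shell command python3 -m creep 'ROWS' [FORCE]. ROWS is text: rows parted by semicolons, each of 7 numbers parted by spaces: the finger opening in cm, from 0 to 9.18, then the shift along the tool's x, y, z in cm, then the turn, a rotation vector about the tool's x, y, z in degrees. A call has 1 to 5 rows; each row is the pose to reach, as a shift and turn from the pose commanded when the call began, along the tool's axes at that moment; what a row does not reach only later rows make up. A row lasts 1/8 s, in which the tool goes at most 62.5 mm and 10.7 degrees, less where a joint would pass 70% of its speed; a pose out of reach is approached as far as the arm can. A call with a gripper value outside its range is refused whole. The fingers move at their own pace and stop on an object; FORCE is the grip in N (left out, the last holds). Time passes only in rows, so rows that repeat a pose let the fingers close. It gives the time, the measured TCP pose, the force, the opening and the grip force at its end, in the units of the state.
- telemetry.observe(): the state, without advancing time (a new reading comes with each control period).
- vision.get_image(name): name is "scene" or "top" or "wrist"; returns the picture (480x640x3 uint8, red, green, blue); there is no depth.
- vision.camera_info(name): a dict with "fov_y" (degrees; the focal length in pixels is half the picture's height over the tangent of half this angle, whatever the lens; pixels are square), "cx", "cy" (the principal point, pixels), "extrinsics" (4x4, takes a point from camera to world coordinates). Camera axes: x right, y down, z forward; pixel columns grow to the right and rows downward; lengths in m; the calibration is good to about 2 mm. A picture is of the moment at which its call begins: read the wrist's pose just before it. camera_info takes no time and is no camera call; for the wrist camera it gives the pose at the moment of the call.
- job.sign_off(): hands the job in; it is judged then, once.
The state is a dict: "clock": time; "joints": joint angles; "dq": joint speeds; "joint_efforts": joint torques, N m; "position": TCP position; "ee_rot": TCP orientation; "force": force on the tool from outside, world axes, zero at the start; "ft_torque": the same for the moment, N m; "width": opening from 0.0 (shut) to 1.0 (fully open); "gripper_force": force on a finger pad.
Only numpy, scipy, OpenCV 4.12 (cv2) and the standard library are available. Lean on these libraries where they do the work, as an engineer would, in place of code of your own. Each camera call takes 0.05 s, during which the arm holds its last target. There are 200 camera calls.

## Working session

There is one attempt and no reset: what is moved stays moved. The work goes in short steps, Python scripts to look and compute and a shell command to move; the robot and the scene stay as the last step left them, time stands still between calls to the robot, and variables do not carry over. Pictures are saved under pics/ and viewed, at most 10 in all, crops included, and the job is handed in when it is done.

```bash
mkdir -p pics
python3 - <<'E'
from cell import telemetry, vision, job, arm
import cv2,numpy as np
for n in ("scene","top"):
    cv2.imwrite(f"pics/{n}0.png",vision.get_image(n)[:,:,::-1])
    i=vision.camera_info(n);print(n,i["fov_y"],i["cx"],i["cy"],np.round(i["extrinsics"],4).tolist())
s=telemetry.observe();print(s["clock"],s["position"],s["ee_rot"],s["width"],arm.tip_reach)
E
```

```text
scene 47.575866184602255 320.9588511900534 232.26736281485682 [[0.1601, 0.6942, -0.7017, 1.1855], [0.9871, -0.118, 0.1084, -0.0786], [-0.0076, -0.71, -0.7041, 0.7616], [0.0, 0.0, 0.0, 1.0]]
top 55.32349610348721 317.1538542459512 240.26288501169606 [[0.0, -0.9986, 0.0526, 0.501], [-0.9997, -0.0014, -0.0262, 0.0302], [0.0262, -0.0526, -0.9983, 1.0286], [0.0, 0.0, 0.0, 1.0]]
0.1 [ 0.14282025 -0.60801726  0.24803316] [-3.11932461e+00 -3.61469611e-01  4.73699478e-04] 0.9998462653695956 0.022
```

View pics/scene0.png

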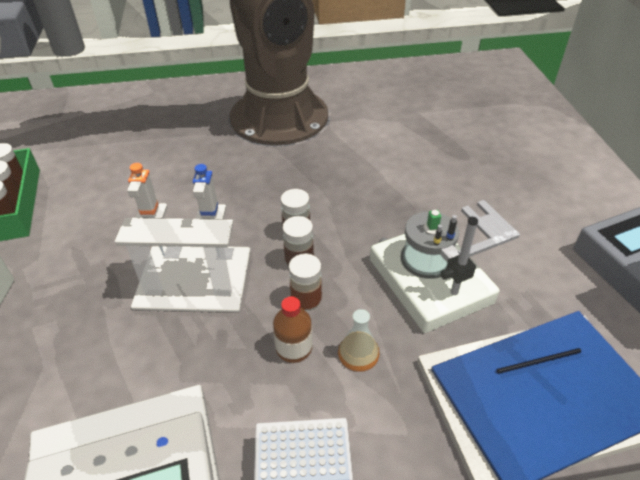

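View pics/top0.png

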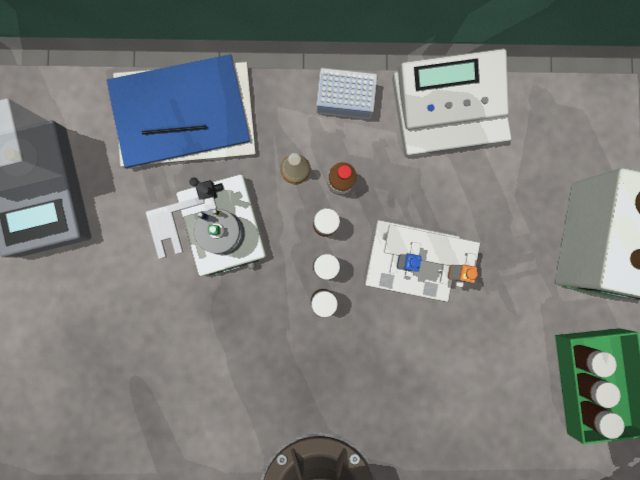

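The scene picture shows the titrator at about (440,250) with its green knob at (434,219), the blue pipette at (204,180), and three jars between them. In the top picture the knob is at (215,230), the notch at about (168,243), and the blue pipette at (412,262). Next I'll enlarge these areas.

```bash
cat > h.py <<'E'
from cell import telemetry, vision, job, arm
import cv2,numpy as np
from scipy.spatial.transform import Rotation as R
def cam(n):
    i=vision.camera_info(n);f=240/np.tan(np.radians(i["fov_y"]/2));return f,i["cx"],i["cy"],np.array(i["extrinsics"])
def onz(n,u,v,z,c=None):
    f,cx,cy,T=c or cam(n);d=T[:3,:3]@np.array([(u-cx)/f,(v-cy)/f,1]);return T[:3,3]+d*(z-T[2,3])/d[2]
def proj(n,p,c=None):
    f,cx,cy,T=c or cam(n);q=T[:3,:3].T@(np.asarray(p)-T[:3,3]);return np.array([cx+f*q[0]/q[2],cy+f*q[1]/q[2]])
def state():
    s=telemetry.observe();return s
def rel(target,yaw=None):
    "shift in tool cm, turn deg to reach target TCP, tool down with y axis along yaw (mod pi)"
    s=state();M=R.from_rotvec(s["ee_rot"]);d=M.inv().apply(np.array(target)-s["position"])*100
    out=[d.round(2).tolist()]
    if yaw is not None:
        for k in (0,np.pi):
            y=np.array([np.cos(yaw+k),np.sin(yaw+k),0]);z=np.array([0,0,-1.]);G=R.from_matrix(np.column_stack([np.cross(y,z),y,z]))
            out.append((M.inv()*G).as_rotvec(degrees=True).round(1).tolist())
    return out
E
python3 - <<'E'
import cv2,numpy as np
t=cv2.imread("pics/top0.png");s=cv2.imread("pics/scene0.png")
def c(im,x,y,k=5,w=400,h=300):
    im=cv2.resize(im[y:y+h//k+1,x:x+w//k+1],None,fx=k,fy=k,interpolation=cv2.INTER_CUBIC)[:h,:w]
    return im
def z(im,x,y,w,h):return cv2.resize(im[y:y+h,x:x+w],(400,300),interpolation=cv2.INTER_CUBIC)
cv2.imwrite("pics/c1.png",np.vstack([np.hstack([z(t,140,172,132,99),z(t,360,212,132,99)]),np.hstack([z(s,400,195,120,90),z(s,120,155,120,90)])]))
E
```

```text
(no output)
```

View pics/c1.png

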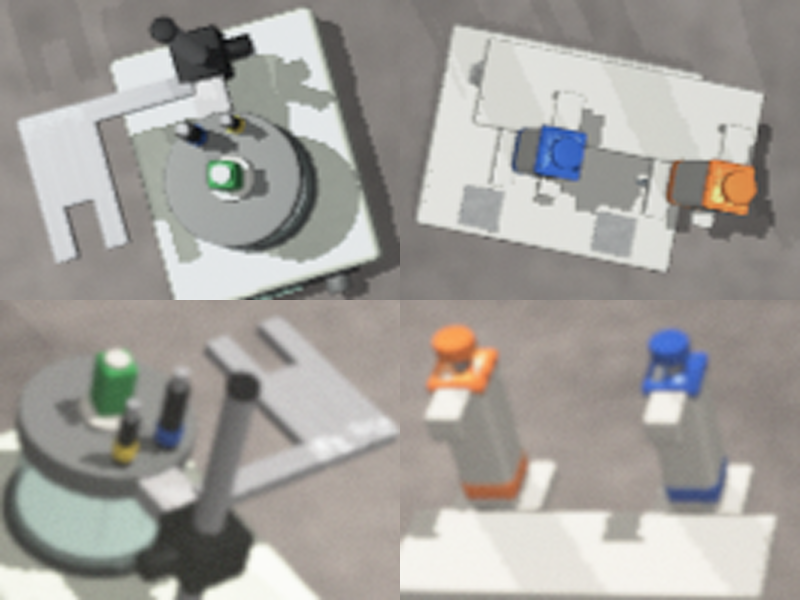

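The crops show the knob's dot at top (213.9,229.8) and scene (435.4,212.1), and the closed end of the notch's slot at top (166.4,239.7). The blue button is at top (415.1,262.2) and scene (201,166.4), the orange one at top (471.9,273.7) and scene (135.9,166.1).

Run:
```python
from h import *
for nm,z,t,s in (("knob",.151,(213.9,229.8),(435.4,212.1)),("blue",.247,(415.1,262.2),(201,166.4)),("orange",.247,(471.9,273.7),(135.9,166.1))):
    print(nm,onz("top",*t,z).round(4),onz("scene",*s,z).round(4))
a=onz("top",166.4,239.7,.115);b=onz("top",169.7,255.2,.115);print("slot",a.round(4),b.round(4))
c1,c2,c3=[onz("top",*p,.04) for p in ((176.6,193.5),(241.3,175.3),(265.4,257.1))]
y=c1-c2;x=c2-c3;print("yaw",np.degrees(np.arctan2(y[1],y[0]))-90,np.degrees(np.arctan2(x[1],x[0])),np.linalg.norm(x),np.linalg.norm(y))
for p in ((327,221),(326,267),(324,304)): print("jar",onz("top",*p,.09).round(3))
print("reag",onz("top",344,172,.118).round(3),"flask",onz("top",294,158,.102).round(3))
print(cam("wrist")[3].round(3).tolist(), R.from_rotvec(state()["ee_rot"]).as_matrix().round(2).tolist())
```

```text
knob [0.567  0.2046 0.151 ] [0.562  0.2093 0.151 ]
blue [ 0.5047 -0.1584  0.247 ] [ 0.5003 -0.1577  0.247 ]
orange [ 0.485  -0.2563  0.247 ] [ 0.4825 -0.2565  0.247 ]
slot [0.5498 0.3051 0.115 ] [0.5191 0.2981 0.115 ]
yaw 16.21600798144111 16.699802328850932 0.1851684537752069 0.14440426233426448
jar [ 0.59  -0.015  0.09 ]
jar [ 0.496 -0.013  0.09 ]
jar [ 0.42  -0.008  0.09 ]
reag [ 0.687 -0.048  0.118] flask [0.718 0.053 0.102]
[[0.228, -0.929, -0.292, 0.222], [-0.974, -0.218, -0.067, -0.589], [-0.002, 0.3, -0.954, 0.383], [0.0, 0.0, 0.0, 1.0]] [[0.97, 0.23, -0.0], [0.23, -0.97, 0.0], [-0.0, -0.0, -1.0]]
```

```bash
python3 -m creep '9 0 0 -5 0 0 0;9 0 0 -10 0 0 0;9 2 -2 -15 0 0 0;9 5 -6 -15 0 0 0;9 8 -10 -15 0 0 0'; python3 -m creep '9 3 -4 0 0 0 0;9 6 -8 0 0 0 0;9 9 -11 0 0 0 0;9 13 -15 0 0 0 0;9 16 -19 0 0 0 0'; python3 -m creep '9 3 -4 0 0 0 0;9 6 -8 0 0 0 0;9 9 -11 0 0 0 0;9 13 -15 0 0 0 0;9 16 -19 0 0 0 0'
python3 -c "
from h import *
print(rel((.565,.207,.30),np.radians(-73.6)),state()['clock'])"
```

```text
clock: 0.72
position: [0.1985, -0.4916, 0.3988]
ee_rot: [3.12, 0.361, 0.0]
force: [0.7, 0.2, 0.0]
width: 0.986
gripper_force: 0.0
clock: 1.35
position: [0.3111, -0.2693, 0.3985]
ee_rot: [-3.12, -0.363, 0.0]
force: [1.1, -0.4, 0.8]
width: 0.986
gripper_force: 0.0
clock: 1.98
position: [0.4232, -0.048, 0.3985]
ee_rot: [-3.121, -0.361, 0.0]
force: [1.1, -0.8, -0.2]
width: 0.981
gripper_force: 0.0
[[19.64, -21.59, 9.86], [-0.0, 0.0, -3.2], [0.0, 0.0, 176.8]] 1.975
```

```bash
python3 -m creep '9 3.5 -4 0 0 0 -1;9 7 -8 0 0 0 -2;9 10.5 -12 0 0 0 -3.2;9 14 -16 3 0 0 -3.2;9 17.5 -19.5 6 0 0 -3.2'; python3 -m creep '9 2.1 -2.1 3.9 0 0 0;9 2.1 -2.1 3.9 0 0 0;9 2.1 -2.1 3.9 0 0 0'
python3 - <<'E'
from h import *
c=cam("wrist");im=vision.get_image("wrist");cv2.imwrite("pics/w1.png",im[:,:,::-1]);np.save("w1.npy",c[3])
s=state();print(s["position"],s["ee_rot"],c[:3],c[3].round(4).tolist())
E
```

```text
clock: 2.6
position: [0.5491, 0.1818, 0.3378]
ee_rot: [3.109, 0.448, 0.001]
force: [0.3, -0.6, 0.6]
width: 0.981
gripper_force: 0.0
clock: 2.98
position: [0.5626, 0.2059, 0.3]
ee_rot: [3.109, 0.448, -0.0]
force: [-0.8, -1.1, -0.3]
width: 0.983
gripper_force: 0.0
[0.56283285 0.20559192 0.3007117 ] [3.10932407e+00 4.47216692e-01 1.75080904e-03] (np.float64(338.8564144311249), 314.9324034064795, 243.28156707030286) [[0.2821, -0.9153, -0.2876, 0.6409], [-0.9594, -0.2691, -0.0847, 0.2293], [0.0001, 0.2998, -0.954, 0.4352], [0.0, 0.0, 0.0, 1.0]]
```

View pics/w1.png

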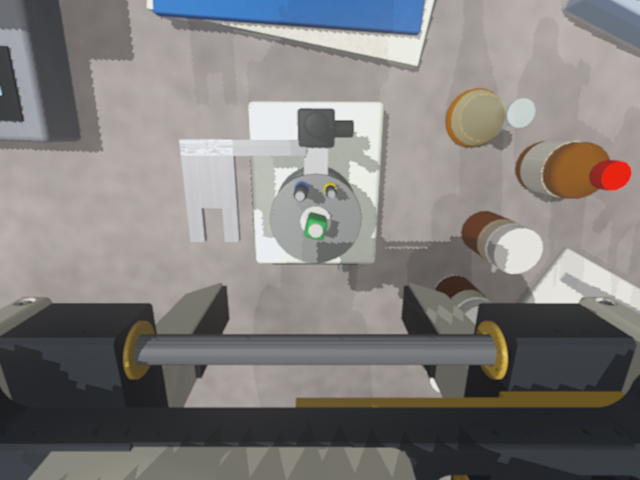

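The wrist picture shows the knob at about (316,226), the slot at (210,225) and both fingers at the bottom edge. I'll take an enlarged crop for the knob's yaw and the slot's corners.

Run:
```python
import cv2
i=cv2.imread("pics/w1.png")[135:255,170:330]
cv2.imwrite("pics/c2.png",cv2.resize(i,(800,600),interpolation=cv2.INTER_CUBIC))
```

```text
(no output)
```

View pics/c2.png

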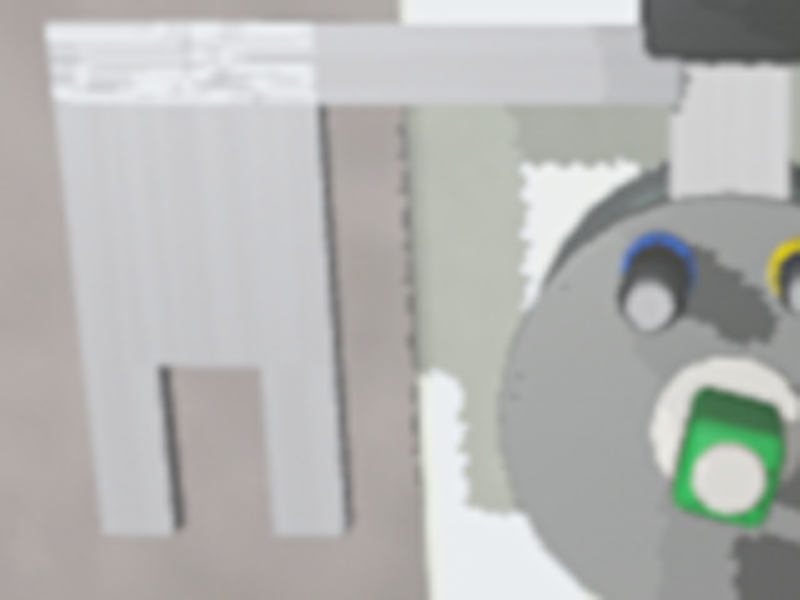

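The crop shows the dot at (729,479), the slot's closed end at (160..263,366), its open end at (174..274,534), and the knob's front edge running from (675,508) to (767,524).

```bash
cat >> h.py <<'E'
def ang(a,b):
    d=b-a;return np.degrees(np.arctan2(d[1],d[0])).round(1)
E
python3 - <<'E'
from h import *
c=(338.856,314.932,243.282,np.load("w1.npy"))
g=lambda x,y,z:onz("wrist",170+x/5,135+y/5,z,c)
print("knob",g(729,479,.151))
a=g(211.5,366,.115);b=g(224,534,.115);print("slot",a,b,ang(b,a),np.linalg.norm(a-b))
print("width",np.linalg.norm(g(160,366,.115)-g(263,366,.115)))
n=(a-b)/np.linalg.norm(a-b);print("notch from slot",a-.012*n)
print("knobyaw",ang(g(675,508,.151),g(767,524,.151)),ang(g(675,508,.151),g(695,432,.151)))
print("plate edges",ang(g(104,534,.115),g(56,104,.115)),ang(g(348,534,.115),g(318,104,.115)),ang(g(60,104,.115),g(670,104,.115)))
print("base edge",ang(onz("w",249,102,.04,c),onz("w",382,102,.04,c)),ang(onz("w",376,263,.04,c),onz("w",382,102,.04,c)))
E
```

```text
knob [0.56633025 0.20657535 0.151     ]
slot [0.55042742 0.30531283 0.115     ] [0.51788829 0.296361   0.115     ] 15.4 0.03374803472721622
width 0.019762518346665904
notch from slot [0.53885728 0.30212977 0.115     ]
knobyaw -83.9 1.7
plate edges 16.2 16.4 -73.6
base edge -73.6 17.5
```

```bash
python3 -c "
from h import *
print(rel((.5665,.2063,.143),np.radians(-86)),state()['clock'])"
```

```text
[[0.36, 0.03, 15.77], [0.0, -0.1, 12.4], [0.1, 0.0, -167.6]] 3.025
```

```bash
python3 -m creep '5 0.4 0 4 0 0 4;5 0.4 0 8 0 0 8;5 0.4 0 11 0 0 12.4;5 0.4 0 13 0 0 12.4;5 0.4 0 13 0 0 12.4' 15; python3 -c "
from h import *
print(rel((.5665,.2063,.143),np.radians(-86)))
c=cam('wrist');cv2.imwrite('pics/w2.png',cv2.resize(vision.get_image('wrist')[200:440,160:480,::-1],(800,600)))"
```

```text
clock: 3.65
position: [0.5664, 0.206, 0.1699]
ee_rot: [3.139, 0.108, -0.001]
force: [0.6, -0.2, 0.2]
width: 0.552
gripper_force: 0.0
[[0.01, -0.04, 2.69], [0.1, 0.0, -0.1], [0.0, -0.1, 179.9]]
```

View pics/w2.png

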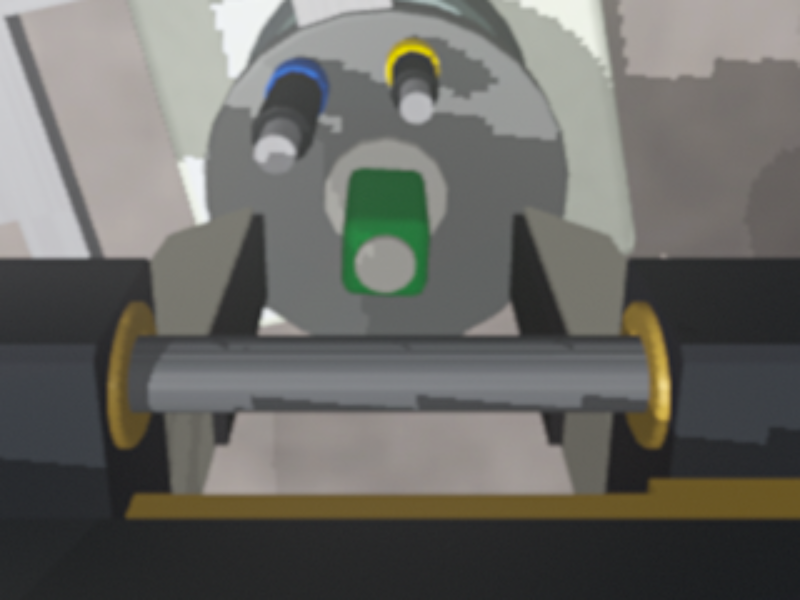

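The knob's dot is at (385,263), midway between the fingers and square to them. I'll lower, grip and lift.

```bash
python3 -m creep '5 0 0 1.5 0 0 0;5 0 0 2.7 0 0 0;5 0 0 2.7 0 0 0;1 0 0 2.7 0 0 0;1 0 0 2.7 0 0 0' 15;python3 -m creep '1 0 0 0 0 0 0;1 0 0 0 0 0 0;1 0 0 0 0 0 0;1 0 0 0 0 0 0;1 0 0 0 0 0 0' 15; python3 -m creep '1 0 0 -1 0 0 0;1 0 0 -2.5 0 0 0;1 0 0 -4.5 0 0 0;1 0 0 -6.5 0 0 0;1 0 0 -6.5 0 0 0' 15
python3 -c "
from h import *
p=state()['position'];print(rel((p[0]-.028,p[1]+.0959,p[2]),np.radians(-73.6)))
cv2.imwrite('pics/w3.png',cv2.resize(vision.get_image('wrist')[120:360,100:420,::-1],(800,600)))"
```

```text
clock: 4.32
position: [0.5666, 0.2076, 0.1431]
ee_rot: [-3.139, -0.11, -0.001]
force: [-0.5, -0.3, -0.0]
width: 0.374
gripper_force: 0.0
clock: 4.95
position: [0.5665, 0.2074, 0.1429]
ee_rot: [-3.14, -0.11, -0.001]
force: [-0.4, 0.2, 3.1]
width: 0.192
gripper_force: 15.0
clock: 5.58
position: [0.5673, 0.2081, 0.21]
ee_rot: [-3.138, -0.11, -0.006]
force: [1.1, -0.3, -0.3]
width: 0.194
gripper_force: 15.0
[[-2.12, -9.76, 0.0], [-0.0, -0.2, -12.4], [-0.3, 0.1, 167.6]]
```

View pics/w3.png

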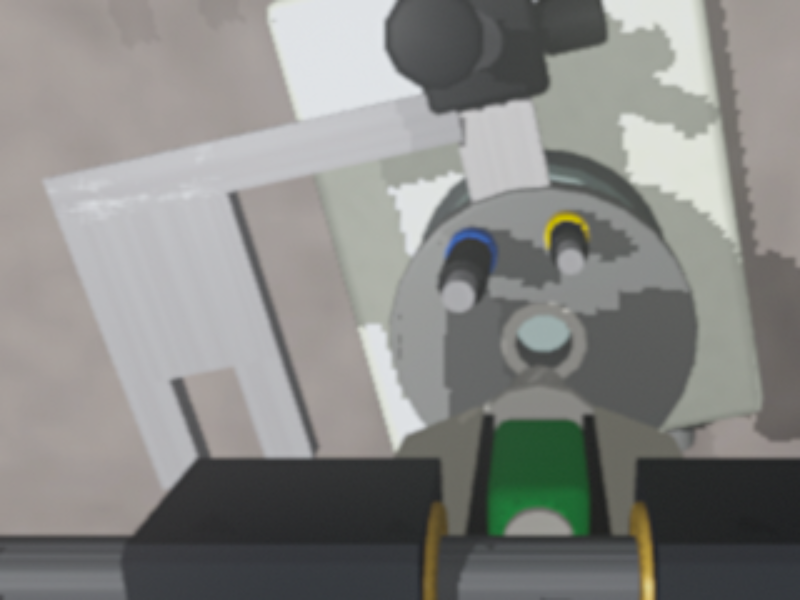

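The stopper is out and square in the fingers. The open port's ring is centred at (544,341) in this crop. I'll compute the port position from it.

```bash
python3 -c "
from h import *
print('port',onz('wrist',100+544/2.5,120+341/2.5,.115))
cy=np.array([onz('wrist',100+x/2.5,120+y/2.5,.115) for x,y in ((172,380),(236,366))]);print(cy, cy.mean(0)-.012*np.array([.9593,.2823,0]))
print(rel((.5385,.3025,.21),np.radians(-73.6)))"
```

```text
port [0.56695292 0.20621064 0.115     ]
[[0.54739588 0.31335114 0.115     ]
 [0.55307882 0.29460717 0.115     ]] [0.53872575 0.30059155 0.115     ]
[[-2.16, -9.67, -0.13], [-0.0, -0.1, -12.4], [-0.2, 0.0, 167.6]]
```

```bash
python3 -m creep '1 -0.5 -2.5 0 0 0 -3;1 -1 -5 0 0 0 -6;1 -1.5 -7.5 0 0 0 -9;1 -2.15 -9.6 0 0 0 -12.4;1 -2.15 -9.6 0 0 0 -12.4' 15; python3 -m creep '1 0 0 0 0 0 0;1 0 0 0 0 0 0' 15; python3 -c "
from h import *
print(rel((.5387,.3020,.144),np.radians(-73.6)))
cv2.imwrite('pics/w4.png',cv2.resize(vision.get_image('wrist')[200:440,160:480,::-1],(800,600)))"
```

```text
clock: 6.25
position: [0.5366, 0.3046, 0.2077]
ee_rot: [-3.107, -0.457, 0.001]
force: [-0.5, -0.8, -0.5]
width: 0.2
gripper_force: 15.0
clock: 6.5
position: [0.5388, 0.3005, 0.2076]
ee_rot: [3.109, 0.446, 0.0]
force: [-0.1, 0.5, -0.2]
width: 0.196
gripper_force: 15.0
[[0.03, -0.16, 6.36], [0.1, 0.0, -0.1], [0.0, -0.1, 179.9]]
```

View pics/w4.png

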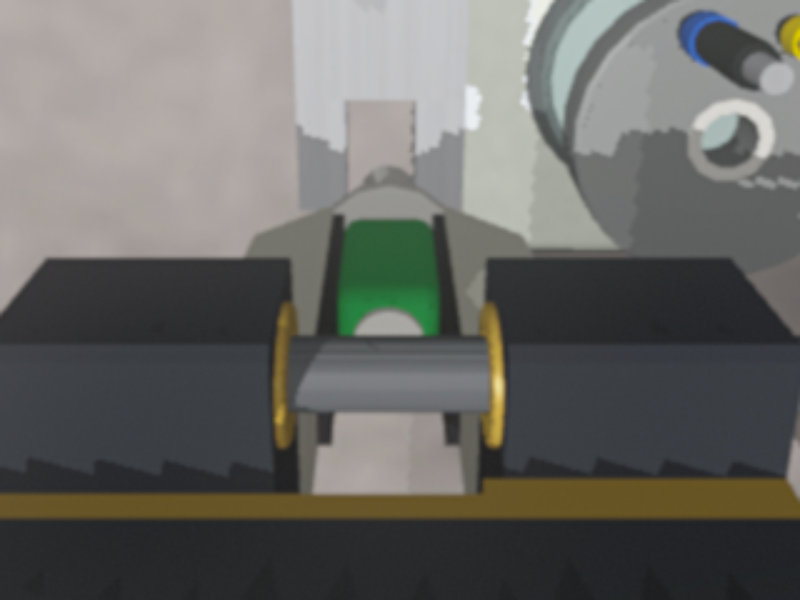

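The slot's middle is at about x=380 in the crop and the knob's at 389, so the stopper needs to go about 2 mm toward −y of the tool. I'll lower in stages, then release.

```bash
python3 -m creep '1 0 -0.19 0 0 0 0;1 0 -0.19 1.5 0 0 0;1 0 -0.19 3 0 0 0;1 0 -0.19 3.6 0 0 0;1 0 -0.19 3.6 0 0 0' 15; python3 -m creep '1 0 0 0 0 0 0;1 0 0 1 0 0 0;1 0 0 2 0 0 0;1 0 0 2.6 0 0 0;1 0 0 2.6 0 0 0' 15;  python3 -m creep '1 0 0 0 0 0 0;1 0 0 0 0 0 0' 15
```

```text
clock: 7.18
position: [0.5373, 0.3032, 0.1708]
ee_rot: [3.109, 0.449, -0.002]
force: [-0.0, 0.2, 0.4]
width: 0.196
gripper_force: 15.0
clock: 7.8
position: [0.5374, 0.3032, 0.145]
ee_rot: [3.109, 0.449, -0.002]
force: [0.1, -0.3, -0.6]
width: 0.193
gripper_force: 15.0
clock: 8.05
position: [0.5379, 0.3036, 0.146]
ee_rot: [-3.109, -0.448, -0.001]
force: [0.1, 0.6, -1.0]
width: 0.194
gripper_force: 15.0
```

```bash
python3 -m creep '1 0 0 0.15 0 0 0;1 0 0 0.15 0 0 0;4 0 0 0.15 0 0 0;4 0 0 0.15 0 0 0;4 0 0 0.15 0 0 0' 15; python3 -m creep '4 0 0 0 0 0 0;4 0 0 -2 0 0 0;4 0 0 -5 0 0 0;4 0 0 -9 0 0 0;4 0 0 -9 0 0 0' ;  python3 -c "
from h import *
im=vision.get_image('wrist');c=cam('wrist');np.save('w5.npy',c[3]);cv2.imwrite('pics/w5.png',cv2.resize(im[160:280,240:400,::-1],(800,600),interpolation=cv2.INTER_CUBIC))"
```

```text
clock: 8.68
position: [0.5377, 0.3034, 0.1442]
ee_rot: [3.109, 0.449, 0.0]
force: [0.3, -0.0, 0.1]
width: 0.426
gripper_force: 0.0
clock: 9.3
position: [0.539, 0.3052, 0.2391]
ee_rot: [-3.106, -0.448, -0.01]
force: [0.2, -0.1, -1.1]
width: 0.436
gripper_force: 0.0
```

View pics/w5.png

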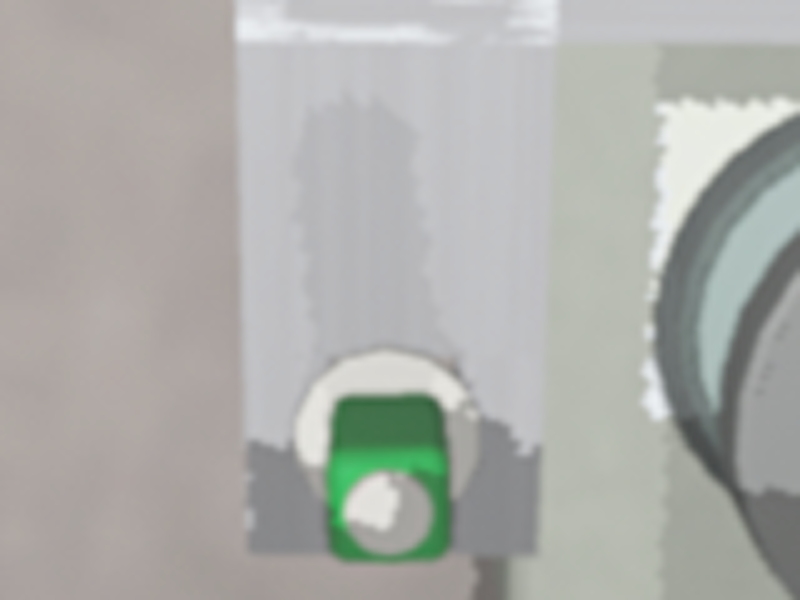

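The stopper hangs in the slot with its collar on the plate, dot at (388,513) in the crop. Next I go up and over to the blue pipette.

```bash
python3 -c "
from h import *
c=(338.856,314.932,243.282,np.load('w5.npy'));d=onz('w',240+388/5,160+513/5,.151,c)-np.array([.5388,.3021,.151]);print('stopper in notch',d@[.9593,.2823,0],d@[-.2823,.9593,0])"
python3 -m creep '4 0 0 -5 0 0 0;4 0 0 -10 0 0 0;6 -2 4 -16 0 0 3;8 -4 8.5 -16 0 0 7;9 -6 13 -16 0 0 11' 15; python3 -c "
from h import *
print(rel((.503,-.158,.40),np.radians(-101)))"
```

```text
stopper in notch -0.0013039191723091335 0.0009044462479511463
clock: 9.98
position: [0.5166, 0.1603, 0.3951]
ee_rot: [-3.138, -0.145, -0.002]
force: [0.5, -0.7, -0.9]
width: 0.715
gripper_force: 0.0
[[-4.29, 31.57, -0.49], [-0.0, -0.1, 16.3], [0.1, -0.0, -163.7]]
```

```bash
python3 -m creep '9 -0.8 5.5 -0.5 0 0 4;9 -1.5 11 -0.5 0 0 8;9 -2.2 16.5 -0.5 0 0 12;9 -3 22 -0.5 0 0 16.3;9 -3.7 27 -0.5 0 0 16.3' 15; python3 -m creep '9 -1.8 4.2 0 0 0 0;9 -1.8 4.2 0 0 0 0;9 -1.8 4.2 0 0 0 0;9 -1.8 4.2 0 0 0 0' 15
python3 - <<'E'
from h import *
print(rel((.503,-.158,.40),np.radians(-101)))
c=cam('wrist');im=vision.get_image('wrist');cv2.imwrite('pics/w6raw.png',im[:,:,::-1]);np.save('w6.npy',c[3])
h=cv2.cvtColor(im,cv2.COLOR_RGB2HSV)
for nm,lo,hi in (("blue",(105,120,50),(130,255,255)),("orange",(5,150,120),(18,255,255))):
    n,l,st,ce=cv2.connectedComponentsWithStats(cv2.inRange(h,lo,hi))
    for i in range(1,n):
        if st[i,4]>40: print(nm,st[i],ce[i].round(1),onz('wrist',*ce[i],.247,c).round(4))
cv2.imwrite('pics/w6.png',cv2.resize(im[150:300,200:400,::-1],(800,600),interpolation=cv2.INTER_CUBIC))
E
```

```text
clock: 10.6
position: [0.5047, -0.1126, 0.3991]
ee_rot: [3.127, -0.301, -0.001]
force: [0.8, 0.1, -0.8]
width: 0.98
gripper_force: 0.0
clock: 11.1
position: [0.4803, -0.147, 0.3992]
ee_rot: [-3.127, 0.294, 0.0]
force: [-0.0, 0.0, -0.2]
width: 0.978
gripper_force: 0.0
[[2.43, 0.66, -0.08], [-0.0, 0.0, 0.3], [-0.0, -0.0, -179.7]]
blue [   0    0   49   43 1421] [19.4 16.3] [0.6842 0.036  0.247 ]
blue [310 186  28  30 659] [323.5 202. ] [ 0.5069 -0.1588  0.247 ]
orange [193  21  19  10  63] [200.7  24.2] [ 0.6543 -0.0935  0.247 ]
orange [181  45  27  28 364] [194.7  60.5] [ 0.6321 -0.0821  0.247 ]
orange [418 187  33  31 737] [432.5 203.1] [ 0.4885 -0.2504  0.247 ]
```

View pics/w6.png

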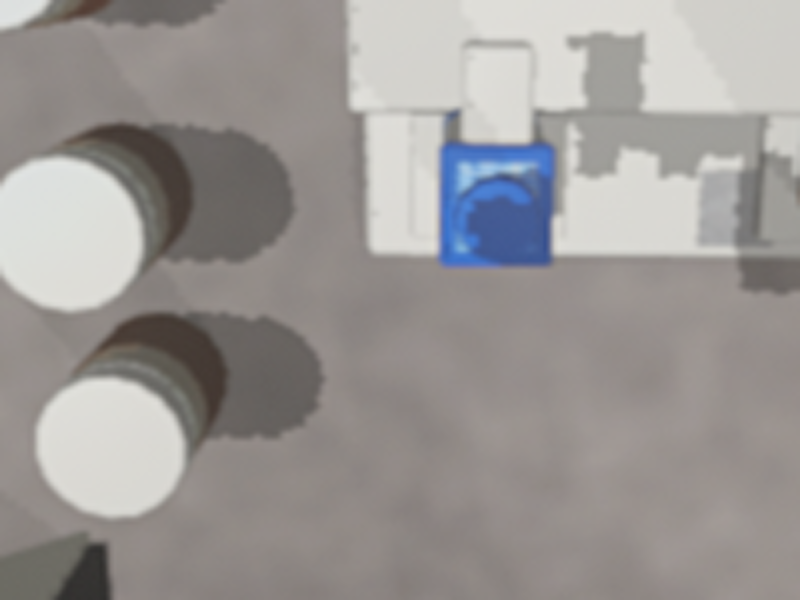

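The crop shows the blue handle top spanning (440..553, 143..266), square to the tool, with the finger rest straight up at (498,90) and the button's centre at about (502,220).

Run:
```python
from h import *
c=(338.856,314.932,243.282,np.load('w6.npy'))
g=lambda x,y,z:onz('w',200+x/4,150+y/4,z,c)
print(g(496.5,204.5,.230),g(502,221,.247))
print(ang(g(440,266,.23),g(553,266,.23)),ang(g(440,255,.23),g(440,150,.23)),ang(g(553,255,.23),g(553,150,.23)),np.linalg.norm(g(440,204,.23)-g(553,204,.23)),np.linalg.norm(g(496,143,.23)-g(496,266,.23)))
p=(g(496.5,204.5,.230)+g(502,221,.247))/2
print(p,rel((p[0],p[1],.30),np.radians(-101)))
```

```text
[ 0.50439303 -0.15937695  0.23      ] [ 0.50379002 -0.16003227  0.247     ]
-100.8 -11.0 -9.6 0.025600166593096076 0.028119454289398417
[ 0.50409153 -0.15970461  0.2385    ] [[2.57, 0.8, 9.92], [-0.0, 0.0, 0.2], [-0.0, -0.0, -179.8]]
```

```bash
python3 -m creep '6 2.5 0.8 0 0 0 0;6 2.5 0.8 4 0 0 0;6 2.5 0.8 8 0 0 0;6 2.5 0.8 9 0 0 0;6 2.5 0.8 9 0 0 0' 25
python3 - <<'E'
from h import *
c=cam('wrist');im=vision.get_image('wrist');cv2.imwrite('pics/w7raw.png',im[:,:,::-1])
h=cv2.cvtColor(im,cv2.COLOR_RGB2HSV)
n,l,st,ce=cv2.connectedComponentsWithStats(cv2.inRange(h,(105,120,50),(130,255,255)))
for i in range(1,n):
    if st[i,4]>40: x,y,w,hh=st[i,:4];print(st[i],ce[i].round(1),onz('wrist',x+w/2,y+hh/2,.23,c).round(4),onz('wrist',x+w/2,y+hh/2,.247,c).round(4))
print(state()['position'],rel((.504,-.1597,.218),np.radians(-101)))
E
```

```text
clock: 11.78
position: [0.5033, -0.1604, 0.3096]
ee_rot: [-3.127, 0.296, 0.0]
force: [-0.7, 1.2, 0.5]
width: 0.653
gripper_force: 0.0
[ 295  242   38   42 1378] [313.4 261.6] [ 0.5035 -0.1593  0.23  ] [ 0.5099 -0.1606  0.247 ]
[ 0.50372692 -0.16061204  0.31045218] [[-0.0, -0.09, 9.25], [-0.0, -0.1, 0.2], [0.1, -0.0, -179.8]]
```

```bash
python3 -m creep '6 0 -0.1 3 0 0 0;6 0 -0.1 6 0 0 0;6 0 -0.1 8 0 0 0;6 0 -0.1 9.2 0 0 0;6 0 -0.1 9.2 0 0 0' 25; python3 -m creep '6 0 0 0 0 0 0;2 0 0 0 0 0 0;2 0 0 0 0 0 0;2 0 0 0 0 0 0;2 0 0 0 0 0 0' 25;python3 -m creep '2 0 0 0 0 0 0;2 0 0 0 0 0 0;2 0 0 0 0 0 0;2 0 0 0 0 0 0' 25
```

```text
clock: 12.45
position: [0.5035, -0.16, 0.2177]
ee_rot: [3.127, -0.298, 0.001]
force: [-0.5, 0.2, -0.5]
width: 0.652
gripper_force: 0.0
clock: 13.08
position: [0.5032, -0.1599, 0.2173]
ee_rot: [3.127, -0.298, 0.0]
force: [-0.6, -0.3, -1.7]
width: 0.282
gripper_force: 25.0
clock: 13.58
position: [0.5032, -0.1599, 0.2172]
ee_rot: [3.127, -0.298, -0.0]
force: [1.0, -0.4, 1.1]
width: 0.283
gripper_force: 25.0
```

```bash
python3 -m creep '2 0 0 -1 0 0 0;2 0 0 -3 0 0 0;2 0 0 -5.5 0 0 0;2 0 0 -8.5 0 0 0;2 0 0 -11 0 0 0' 25; python3 -m creep '2 0 0 -2 0 0 0;2 0 0 -3 0 0 0;2 0 0 -3 0 0 0' 25; python3 -c "
from h import *
print(rel((.567,.2062,.354),np.radians(-101)),rel((.53,.10,.354),np.radians(-101)))
im=vision.get_image('scene');cv2.imwrite('pics/s8.png',im[:,:,::-1])"
```

```text
clock: 14.2
position: [0.5033, -0.1599, 0.3291]
ee_rot: [3.127, -0.298, 0.002]
force: [1.1, -0.2, -0.8]
width: 0.282
gripper_force: 25.0
clock: 14.58
position: [0.5033, -0.1599, 0.3577]
ee_rot: [3.127, -0.298, 0.002]
force: [-0.9, -0.1, -1.4]
width: 0.281
gripper_force: 25.0
[[-0.66, -37.16, 0.36], [0.0, -0.1, 0.1], [0.1, 0.0, -179.9]] [[-2.29, -26.03, 0.36], [0.0, -0.1, 0.1], [0.1, 0.0, -179.9]]
```

```bash
python3 -m creep '2 0 -1 0 0 0 0;2 0 -3 0 0 0 0;2 0 -6 0 0 0 0;2 0 -9 0 0 0 0;2 0 -12 0 0 0 0' 25; python3 -m creep '2 0 -3 0 0 0 0;2 0 -6 0 0 0 0;2 0 -9 0 0 0 0;2 0 -12 0 0 0 0;2 0 -15 0 0 0 0' 25;python3 -m creep '2 -0.6 -3 0 0 0 0;2 -0.6 -6 0 0 0 0;2 -0.6 -8 0 0 0 0;2 -0.6 -9.5 0 0 0 0;2 -0.6 -10.2 0 0 0 0' 25;python3 -m creep '2 0 0 0 0 0 0;2 0 0 0 0 0 0;2 0 0 0 0 0 0' 25
python3 - <<'E'
from h import *
for n in ("scene","top","wrist"):
    im=vision.get_image(n);cv2.imwrite(f'pics/{n}9.png',im[:,:,::-1])
    h=cv2.cvtColor(im,cv2.COLOR_RGB2HSV)
    k,l,st,ce=cv2.connectedComponentsWithStats(cv2.inRange(h,(110,140,50),(130,255,255)))
    print(n,[(st[i].tolist(),ce[i].round(1).tolist()) for i in range(1,k) if 15<st[i,4]<3000])
    print(n,'expected tip/port/band',[proj(n,(.567,.2062,z)).round(1).tolist() for z in (.115,.187,.245,.30)])
s=state();print(s['position'],rel((.567,.2062,.298),np.radians(-101)))
E
```

```text
clock: 15.25
position: [0.5256, -0.0403, 0.3565]
ee_rot: [-3.127, 0.297, 0.002]
force: [0.5, -0.9, -1.1]
width: 0.282
gripper_force: 25.0
clock: 15.88
position: [0.5537, 0.1069, 0.3564]
ee_rot: [3.127, -0.297, -0.002]
force: [0.3, 0.3, -1.2]
width: 0.281
gripper_force: 25.0
clock: 16.5
position: [0.5675, 0.2071, 0.3569]
ee_rot: [3.127, -0.297, -0.001]
force: [0.3, -1.0, -1.1]
width: 0.282
gripper_force: 25.0
clock: 16.88
position: [0.5677, 0.2057, 0.3573]
ee_rot: [3.127, -0.3, 0.0]
force: [0.0, -0.2, -0.4]
width: 0.281
gripper_force: 25.0
scene [([454, 83, 11, 9, 81], [458.6, 86.9]), ([158, 438, 9, 8, 48], [161.8, 441.3])]
scene expected tip/port/band [[431.6, 230.0], [437.7, 197.8], [443.2, 169.1], [448.9, 139.1]]
top [([428, 105, 6, 5, 26], [430.3, 107.1])]
top expected tip/port/band [[216.7, 231.2], [209.1, 228.3], [202.0, 225.6], [194.2, 222.7]]
wrist [([283, 305, 65, 29, 809], [313.9, 314.8]), ([291, 365, 49, 19, 111], [314.4, 372.0])]
wrist expected tip/port/band [[315.4, 212.7], [315.5, 229.1], [315.6, 248.7], [315.8, 276.9]]
[0.56757445 0.20608318 0.35731189] [[-0.06, -0.0, 5.93], [0.0, -0.0, 0.1], [0.0, 0.0, -179.9]]
```

Run:
```python
from h import *
s=state();p=s['position'];xt=R.from_rotvec(s['ee_rot']).apply([1,0,0])
for o in (-.003,-.0015,0,.0015,.003): print(o,[proj('wrist',p+xt*(o+e)+[0,0,.012-h]).round(1).tolist() for e,h in ((.014,0),(.014,.004))])
w=cv2.imread('pics/wrist9.png');print(w[290:312:2,314].tolist())
a=cv2.imread('pics/scene0.png').astype(int);b=cv2.imread('pics/scene9.png').astype(int);d=np.abs(a-b).max(2)
for r in range(140,212,4):
    x=np.where(d[r,415:465]>25)[0]+415
    print(r,x.min() if len(x) else '',x.max() if len(x) else '',len(x), x.mean().round(1) if len(x) else '')
for z in (.184,.20,.229,.25,.289): print(z,proj('scene',(p[0],p[1],z)).round(1))
```

```text
-0.003 [[316.2, 317.4], [316.1, 312.6]]
-0.0015 [[316.2, 314.1], [316.1, 309.4]]
0 [[316.2, 310.8], [316.1, 306.2]]
0.0015 [[316.2, 307.5], [316.2, 302.9]]
0.003 [[316.2, 304.2], [316.2, 299.7]]
[[139, 143, 144], [138, 143, 144], [139, 143, 144], [138, 142, 144], [138, 142, 143], [138, 143, 144], [138, 142, 143], [139, 143, 144], [125, 125, 125], [123, 70, 46], [131, 72, 42]]
140 439 460 22 449.5
144 440 458 19 449.0
148 443 445 2 444.0
152 442 450 9 446.0
156 441 449 9 445.0
160 440 449 10 444.5
164 440 448 9 444.0
168 438 447 10 442.5
172 438 447 10 442.5
176 438 446 9 442.0
180 439 443 5 441.0
184 438 442 5 440.0
188 438 440 3 439.0
192 438 439 2 438.5
196 437 438 2 437.5
200   0 
204   0 
208   0 
0.184 [437.5 199.5]
0.2 [438.9 191.9]
0.229 [441.6 177.5]
0.25 [443.7 166.7]
0.289 [447.7 145.5]
```

```bash
python3 -m creep '2 -0.15 0 1.5 0 0 0;2 -0.15 0 3 0 0 0;2 -0.15 0 4.5 0 0 0;2 -0.15 0 5.5 0 0 0;2 -0.15 0 5.9 0 0 0' 25;python3 -m creep '2 0 0 0 0 0 0;2 0 0 0 0 0 0;2 0 0 0 0 0 0;2 0 0 0 0 0 0' 25
python3 - <<'E'
from h import *
im=vision.get_image('scene');cv2.imwrite('pics/scene10.png',im[:,:,::-1])
a=cv2.imread('pics/scene0.png').astype(int);b=im[:,:,::-1].astype(int);d=np.abs(a-b).max(2)
for r in range(176,240,4):
    x=np.where(d[r,424:446]>20)[0]+424; print(r,len(x),x.mean().round(1) if len(x) else '')
s=state();p=s['position'];print(p,np.abs(s['dq']).max(),[proj('scene',(.567,.2062,z)).round(1).tolist() for z in (.125,.14,.17,.2)])
# stopper still hanging?: green blob
h=cv2.cvtColor(im,cv2.COLOR_RGB2HSV);m=cv2.inRange(h,(50,90,40),(80,255,255))[180:260,400:540];ys,xs=np.nonzero(m);print(len(xs),xs.mean()+400,ys.mean()+180,proj('scene',(.538,.303,.137)))
E
```

```text
clock: 17.65
position: [0.5658, 0.2066, 0.2972]
ee_rot: [3.127, -0.298, -0.002]
force: [-0.0, -0.5, -0.3]
width: 0.282
gripper_force: 25.0
clock: 18.15
position: [0.5661, 0.2068, 0.2985]
ee_rot: [-3.127, 0.298, -0.001]
force: [0.2, -0.4, 0.2]
width: 0.282
gripper_force: 25.0
176 11 440.0
180 9 441.0
184 9 440.0
188 9 440.0
192 9 439.0
196 9 438.0
200 10 437.5
204 9 437.0
208 6 435.5
212 11 434.0
216 15 433.8
220 14 433.5
224 13 432.0
228 8 432.0
232 4 432.5
236 3 425.0
[0.56612817 0.20680507 0.29841159] 0.0019959351861393608 [[432.4, 225.7], [433.6, 219.2], [436.2, 205.8], [438.9, 191.6]]
137 482.6131386861314 202.72992700729927 [482.57440442 202.55964447]
```

```bash
python3 -c "
from cell import job
print(job.sign_off())"
```

```text
the job is handed in; nothing more can be done
None
```

I handed the job in at about 18 s of the 70 s: by my measurements the stopper hangs released in the notch, and the blue pipette is held still and upright with its tip about 1 cm above the open port and within about 1 mm of its axis; sign-off returned no verdict.

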